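# Set a lamp column in the mitre saw and clamp it

## Robot

A 6-joint arm with a two-finger parallel gripper is mounted at the origin on the work surface. World frame = base frame: x ahead of the robot, y to its left, z up, the work surface at z = 0. Lengths are in m, angles in rad, forces in N, time in s.
With the tool pointing down it reaches from about 0.425 to 1.125 m from the base axis. Payload 14.9 kg.
Tool frame: the origin (TCP) lies midway between the tips of the shut fingers; the grasp point (between the pads) lies manip.pinch_z behind it (manip.pinch_z is the distance from the TCP to the grasp point, in m); z points along the fingers, y is the line along which they close (so a half turn about z gives the same grasp; the last joint's range is limited). The gripper opens to 91 mm and grips with 3 to 60 N. Pads are 32 mm wide; open, the fingers measure 118 mm over their backs; the gripper's body (76 mm by 178 mm) begins 60 mm behind the grasp point.
Start: joints at [-1.188, 0.379, 1.734, -0, 1.028, -0.033], TCP at [0.283, -0.64, 0.214] pointing down, gripper open.
Joint ranges: [-2.77, 2.77], [-0.74, 2.19], [0, 2.66], [-1.06, 4.2], [0.31, 2.87], [-3.08, 3.08]. Speed limits (rad/s): [1.89, 1.89, 2.39, 3.14, 3.14, 3.14].

## Interface

Orientations are given as a unit quaternion [x, y, z, w].
In Python, from bench import manip gives the robot as it stands.
- The arm moves only by the shell command python3 -m creep 'ROWS' [FORCE]. ROWS is text: rows parted by semicolons, each of 7 numbers parted by spaces: the shift along the tool's x, y, z in m, then the turn, a rotation vector about the tool's x, y, z in degrees, then the gripper's target within -1 to 1 (fully open at 1, half-way at 0, shut at -1). A call has 1 to 20 rows; each row is the pose to reach, as a shift and turn from the pose commanded when the call began, along the tool's axes at that moment; what a row does not reach only later rows make up. A row lasts 1/10 s, in which the tool goes at most 50 mm and 8.59 degrees, less where a joint would pass 70% of its speed; a pose out of reach is approached as far as the arm can. A call with a gripper value outside its range is refused whole. The fingers move at their own pace and stop on an object; FORCE is the grip in N (left out, the last holds). Time passes only in rows, so rows that repeat a pose let the fingers close. It gives the time, the measured TCP pose, the force, the opening and the grip force at its end, in the units of the state.
- manip.read_state(): the state, without advancing time (a new reading comes with each control period).
- manip.get_image(name): name is "scene" or "top"; returns a dict with "frame" (400x640x3 uint8, red, green, blue), "K" (3x3 intrinsics, pixels), "R" (3x3) and "t" (3): a world point X has camera coordinates R X + t. Camera axes: x right, y down, z forward; pixel columns grow to the right and rows downward; lengths in m; the calibration is good to about 2 mm. A picture is of the moment at which its call begins. There is no depth.
- manip.finish_job(): hands the job in; it is judged then, once.
Trained networks look in the newest picture that a camera, given by its name, has taken for a name from the list of things; names that differ only in an ending like _2 or _b are one class to them, and where a whole thing is asked for, a point or a joint stands for the part that bears it (a point fixed in the world has none). Each returns a list of dicts, best first, with "confidence" (0 to 1); they miss things now and then, are a little off and sometimes report something else, mostly with a low value. They report only what shows in the picture. A call takes as long as a camera call.
- manip.recognise(target, camera): "xyz" ([x, y, z] in m, in world coordinates, good to about 4 mm: the middle of the surface that is visible of it).
- manip.trace(target, camera): "region" (400x640 bool, what is visible of it).
- manip.spot_point(target, camera): "xyz" ([x, y, z] in m, in world coordinates, good to about 4 mm: a listed point, or the origin of a listed thing).
The state is a dict: "time_s": time; "joint_positions": joint angles; "joint_vel": joint speeds; "tau": joint torques, N m; "tool_pos": TCP position; "tool_rot": TCP orientation; "wrist_force": force on the tool from outside, world axes, zero at the start; "torque": the same for the moment, N m; "grip_width": opening from 0.0 (shut) to 1.0 (fully open); "finger_force": force on a finger pad.
Only numpy, scipy, OpenCV 4.12 (cv2) and the standard library are available. Lean on these libraries where they do the work, as an engineer would, in place of code of your own. Each camera call takes 0.05 s, during which the arm holds its last target. There are 200 camera calls.

## Task

Get the oak lamp column ready for cutting: lay it on the bed of the mitre saw and slide it under the raised blade, keeping clear of the blade, until its end is up against the blue length stop. Then swing the red-knobbed lever round until the clamp holds the column tight and square against the fence, and let go; leave the length stop where it is set and the other things on the bench alone.

Things in the scene. Friction and masses are not known exactly. Their poses are not given: they have to be found in the camera images.
- column: Square pale-oak lamp column, 200 mm long, 42 x 42 mm in section, 0.25 kg, two dark inlaid bands near one end, lying on the bench to the right. Origin: centre of its underside; x along its length, z up. Either end may lead. Grip it across its width, 60 to 85 mm behind its middle (to stay clear of the saw) and more than 20 mm above its underside (to pass over the fence).
- column_mid (a point): The middle of the column, 21 mm above its underside; axes as column. Home: 100 mm in -x from stop_face, 0 in y, 21 mm above it.
- saw: Hand mitre saw, fixed. Origin on the bench top below the crossing of blade and column path; x the feed direction (roughly away from the robot), y to the saw's handle, z up. Green bed 50 mm above the bench, x -170 to 170, y -60 to 90 mm; the column goes on it along x, centred on y = 0. Posts 50 x 22 mm, 230 mm high, at x = 0, y = -130 and 130 mm; rail 10 mm high behind the fence, beyond the blade.
- saw_blade: Red saw frame with steel blade, latched up; origin and axes as saw. Blade in the plane x = 0, y -255 to 295 mm, its teeth 64 mm above the bed (22 mm above a column on the bed). Frame y -290 to 416 mm (handle), to 220 mm above the bench, 52 mm wide in x at the posts. Lay the column down before the blade (leading end near x = -30 mm, tail overhanging the bed), then slide it under.
- fence: Low aluminium fence, 18 mm high above the bed, 12 mm thick, on the -y side of the column's path, x -171 to 157 mm with a gap at the blade. Origin and axes as saw; its face, which the column bears on, is the plane y = -21 mm.
- stop_face (a point): Point on the face of the blue length stop, at the bed's surface, on the column's centre line (saw y = 0); axes as saw. The face looks to -x, spans y -34 to 18 mm and reaches 29 mm above the bed. It stands 50 to 80 mm beyond the blade, locked by a thumbscrew (holds 90 N).
- clamp_lever (a joint): Angle of the cam clamp's lever, rad, counter-clockwise seen from above: 0 open, 0.8 where the cam meets a column on the fence, 1.22 end of travel. Starts at 0 to 0.15; stays where it is left. About 1.5 N at the knob swings it; tightening takes 6 N at 0.85, 14 N at 1.0: tight from about 0.9. Open, the gap between fence and cam is at least 46 mm; closing, the cam pushes the column onto the fence.
- clamp_pivot (a point): The lever's vertical pivot at the bed's surface, saw x = -60, y = 50 mm. The dark wooden cam under the lever (radius 22 mm, 9 mm off-centre) and the hub stand up to 33 mm above the bed.
- clamp_knob (a point): Middle of the upright red knob on the lever's end, 110 mm from the pivot, 45 mm above the bed: 18 mm across, from 24 to 62 mm above the bed. Seen from the pivot it lies at 115 degrees (from saw x towards saw y) plus the lever angle; tight, it points back along -x beside the column. Push it round with closed fingers or hold it between them.
- offcut: Dark wooden block, 85 x 42 x 42 mm: leave alone.
- try_square: Small try square lying flat, steel blade 150 mm, dark wooden stock 100 mm, 18 mm high: leave alone.
- shade_orange: Small drum lampshade with orange bands, 150 mm across, 130 mm high: leave alone.
- turned_base: Turned wooden lamp base with a brass top, 110 mm across, 195 mm high: leave alone.
- tape_measure: Yellow tape measure, 72 x 38 x 60 mm: leave alone.

How it is judged:
On the way, in this order (a step that is already met when the one before it is completed fails the run):
1. The column lies on the bed between fence and cam, has passed under the blade and its end is against the length stop, with the clamp still open (x of column_mid in the frame of stop_face above -0.103 m and z of column_mid in the frame of stop_face below 0.024 m and y of column_mid in the frame of stop_face between -0.008 and 0.008 m and angle between the x axis of column_mid and the x axis of stop_face, either way round below 0.08 rad and value of joint clamp_lever below 0.7 rad), for 0.2 s.
2. The lever is swung round and the clamp presses the column against the fence (value of joint clamp_lever above 0.78 rad and contact force between column and fence above 10 N and x of column_mid in the frame of stop_face above -0.103 m), for 0.2 s.
At the end, for the whole second after the job is handed in: The column lies still on the saw's bed, its end within 3 mm of the length stop, its side within 3 mm of the fence and square to it within 0.03 rad, held by the closed clamp (lever past 0.78 rad) with more than 10 N against the fence (all of step 2 and y of column_mid in the frame of stop_face between -0.003 and 0.003 m and z of column_mid in the frame of stop_face below 0.024 m and angle between the x axis of column_mid and the x axis of stop_face, either way round below 0.03 rad and linear speed of column below 0.01 m/s); the robot touches nothing.
It fails at once if The column touches the raised blade or saw frame (contact force between column and saw_blade above 1 N).
It fails at once if The robot knocks the saw blade or frame (over 8 N) (contact force between any of the arm, the fingers and saw_blade above 8 N).
It fails at once if The length stop is shifted by more than 3 mm (distance of stop_face from where it was at the start of the episode above 0.003 m).
It fails at once if Another thing on the bench is moved by more than 20 mm (distance of any of offcut, try_square, shade_orange, turned_base, tape_measure from where it was at the start of the episode above 0.02 m).
It also fails if it takes over 58 s, if anything falls off the work surface, if the arm or the gripper's body presses on something with over 40 N, if the wrist force passes 120 N, or if a joint passes its speed limit or range.

## Working session

There is one attempt and no reset: what is moved stays moved. The work goes in short steps, Python scripts to look and compute and a shell command to move; the robot and the scene stay as the last step left them, time stands still between calls to the robot, and variables do not carry over. Pictures are saved under pics/ and viewed, at most 10 in all, crops included, and the job is handed in when it is done.

```bash
mkdir -p pics
cat > h.py <<'E'
from bench import manip
import numpy as np, cv2
from scipy.spatial.transform import Rotation as R
np.set_printoptions(precision=4,suppress=True)
def pic(cam,name):
    f=manip.get_image(cam); cv2.imwrite(f'pics/{name}.png',f['frame'][:,:,::-1]); return f
def sp(t,cam): 
    for d in manip.spot_point(t,cam)[:2]: print(t,cam,np.array(d['xyz']),round(d['confidence'],2))
E
python3 - <<'E'
from h import *
for c in ('scene','top'):
    pic(c,c+'0')
    for t in ('column','column_mid','saw','stop_face','clamp_pivot','clamp_knob','fence','saw_blade'): sp(t,c)
s=manip.read_state(); print(s['tool_pos'],s['tool_rot'],manip.pinch_z,s['time_s'])
E
```

```text
column scene [ 0.4869 -0.3403 -0.001 ] 0.8
column_mid scene [ 0.4897 -0.3365  0.0197] 0.77
saw scene [ 0.6648  0.0791 -0.0026] 0.93
stop_face scene [0.7217 0.0753 0.0499] 0.57
clamp_pivot scene [0.6079 0.1341 0.0486] 0.55
clamp_pivot scene [ 0.4884 -0.3388  0.0194] 0.34
clamp_knob scene [0.5615 0.2284 0.098 ] 0.69
fence scene [0.6663 0.0787 0.0005] 0.7
column top [ 0.4887 -0.3399  0.0044] 0.81
column top [0.6682 0.0789 0.0021] 0.36
column_mid top [ 0.4886 -0.3423  0.0227] 0.92
saw top [0.6723 0.0738 0.0007] 0.79
stop_face top [0.7238 0.0751 0.0546] 0.44
clamp_pivot top [0.6137 0.133  0.0514] 0.82
clamp_pivot top [ 0.4865 -0.3382  0.0232] 0.23
clamp_knob top [0.7199 0.0734 0.0534] 0.66
clamp_knob top [0.5632 0.2296 0.0953] 0.53
fence top [0.6652 0.0765 0.0017] 0.56
saw_blade top [0.6137 0.1333 0.05  ] 0.32
[ 0.2827 -0.6404  0.2139] [ 0.9785  0.2064  0.     -0.    ] 0.0188 0.9
```

View pics/top0.png

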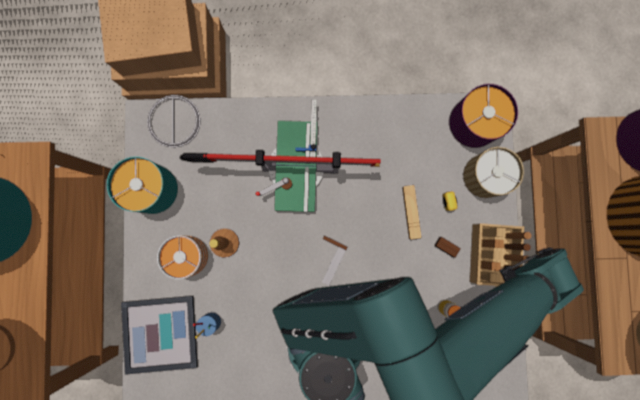

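View pics/scene0.png

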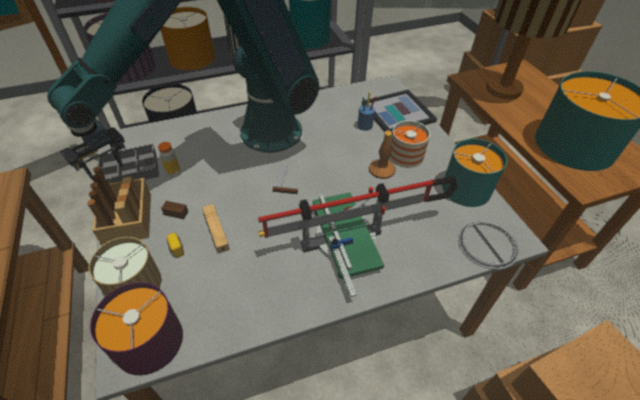

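The top view shows the column at (412,212), blade along row ~158, bed at (295,165), blue stop at (306,148), and knob at (258,194). The scene view agrees with this. Next I'll get the orientations.

```bash
cat >> h.py <<'E'
def toworld(f,uv,z):
    K,Rm,t=map(np.array,(f['K'],f['R'],f['t'])); uv=np.atleast_2d(uv).astype(float)
    d=np.c_[uv,np.ones(len(uv))]@np.linalg.inv(K).T@Rm; c=-Rm.T@t
    return c+d*((z-c[2])/d[:,2])[:,None]
def rect(t,cam,z):
    f=manip.get_image(cam); r=manip.trace(t,cam)
    if not r: print(t,'none'); return
    m=r[0]['region']; v,u=np.nonzero(m)
    P=toworld(f,np.c_[u,v],z)[:,:2].astype(np.float32)
    (c,s,a)=cv2.minAreaRect(P); b=cv2.boxPoints((c,s,a)); e=max((b[1]-b[0],b[2]-b[1]),key=np.linalg.norm)
    w,V=np.linalg.eigh(np.cov(P.T)); q=V[:,1]
    print(t,cam,r[0]['confidence'],len(u),'c',np.array(c),P.mean(0),'size',np.array(s),'yaw',np.degrees(np.arctan(e[1]/e[0])),'pca',np.degrees(np.arctan(q[1]/q[0])))
E
python3 - <<'E'
from h import *
f=manip.get_image('top'); print(-np.array(f['R']).T@f['t'])
for c in ('top','scene'):
    rect('column',c,.042); rect('fence',c,.068); rect('saw_blade',c,.2); rect('stop_face',c,.079)
# bed green
for c in ('top','scene'):
    f=manip.get_image(c); hsv=cv2.cvtColor(f['frame'],cv2.COLOR_RGB2HSV)
    r=manip.trace('saw',c); m=r[0]['region']
    g=m&(hsv[...,0]>55)&(hsv[...,0]<85)&(hsv[...,1]>90); v,u=np.nonzero(g)
    P=toworld(f,np.c_[u,v],.05)[:,:2].astype(np.float32); rr=cv2.minAreaRect(P); print(c,len(u),rr)
E
```

```text
[0.4031 0.0221 1.7871]
column top 0.94 693 c [ 0.4894 -0.3334] [ 0.4887 -0.3333] size [0.2002 0.0492] yaw 5.3727975 pca 5.183906379144881
fence top 0.48 206 c [0.6692 0.0487] [0.6987 0.0504] size [0.0186 0.3132] yaw -1.2934105 pca -3.0523712866992625
saw_blade top 0.56 1426 c [0.6692 0.1423] [0.6719 0.1577] size [0.6817 0.035 ] yaw 87.063866 pca 87.25348653298173
stop_face none
column scene 0.76 579 c [ 0.5018 -0.3404] [ 0.5037 -0.3397] size [0.2246 0.0429] yaw 5.1448717 pca 5.530698320510451
fence scene 0.71 209 c [0.6699 0.0454] [0.7138 0.0437] size [0.0169 0.3265] yaw -3.012787 pca -3.0930310651067012
saw_blade scene 0.55 2922 c [0.6914 0.1277] [0.6983 0.1127] size [0.6787 0.1013] yaw 86.51244 pca 87.43519052600858
stop_face scene 0.47 127 c [0.7292 0.0467] [0.7329 0.0423] size [0.0346 0.0734] yaw -85.39219 pca 87.28702264283316
top 1875 ((0.6785070896148682, 0.25541359186172485), (0.46993353962898254, 0.3295987844467163), 86.3858413696289)
scene 1636 ((0.6879583597183228, 0.27797263860702515), (0.527243971824646, 0.33598822355270386), 86.25080108642578)
```

Run:
```python
import cv2
a=cv2.imread('pics/top0.png')[90:230,170:440]; cv2.imwrite('pics/topc.png',cv2.resize(a,None,fx=2.9,fy=2.9,interpolation=cv2.INTER_CUBIC))
```

```text
(no output)
```

View pics/topc.png

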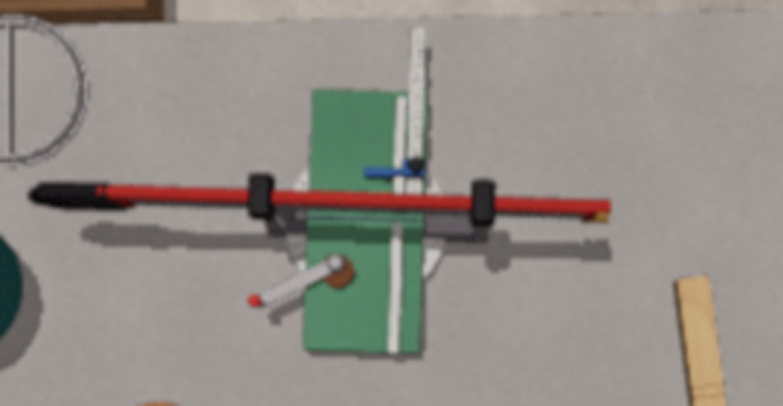

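The crop shows saw yaw at about -3° (fence (402,95) to (393,350)), the stop at (385,172) just beyond the blade, the lever open with its knob at (254,300), and the column's bands at its near end. The yaw fits (fence -3.05/-3.09, blade about -2.9) agree with this. I'll set up a motion calculator.

```bash
cat >> h.py <<'E'
Y=np.radians(-2.95); O=np.array([.667,.0777]); X=np.array([np.cos(Y),np.sin(Y)]); Yv=np.array([-X[1],X[0]])
def sw(x,y): return O+x*X+y*Yv      # saw -> world xy
def ws(p): d=np.array(p)[:2]-O; return np.array([d@X,d@Yv])
def yaw(q): v=R.from_quat(q).as_matrix()[:,0]; return np.degrees(np.arctan2(v[1],v[0]))
def go(xy,z,yw):  # rel. shift in tool axes & turn about tool z from current measured pose
    s=manip.read_state(); M=R.from_quat(s['tool_rot']).as_matrix()
    print('shift',M.T@(np.array([*xy,z])-s['tool_pos']),'turn z',-(yw-yaw(s['tool_rot'])))
E
python3 - <<'E'
from h import *
for t in ('offcut','tape_measure'): sp(t,'top')
go((.4165,-.3445),.12,5.2); print(manip.read_state()['tool_pos'])
E
```

```text
offcut top [ 0.3509 -0.4688 -0.0018] 0.61
offcut top [ 0.4899 -0.3421  0.002 ] 0.43
tape_measure top [ 0.5228 -0.4801 -0.0019] 0.8
shift [ 0.2419 -0.2167  0.094 ] turn z 18.622030441164195
[ 0.2827 -0.6404  0.214 ]
```

```bash
python3 -m creep '0.242 -0.217 0.04 0 0 18.6 0.6;0.242 -0.217 0.04 0 0 18.6 0.6;0.242 -0.217 0.04 0 0 18.6 0.6;0.242 -0.217 0.04 0 0 18.6 0.6;0.242 -0.217 0.04 0 0 18.6 0.6;0.242 -0.217 0.04 0 0 18.6 0.6;0.242 -0.217 0.04 0 0 18.6 0.6;0.242 -0.217 0.094 0 0 18.6 0.6;0.242 -0.217 0.094 0 0 18.6 0.6;0.242 -0.217 0.094 0 0 18.6 0.6;0.242 -0.217 0.094 0 0 18.6 0.6'
python3 - <<'E'
from h import *
pic('scene','s1'); pic('top','t1'); s=manip.read_state(); print(yaw(s['tool_rot']))
rect('column','scene',.042); sp('column','scene');sp('column_mid','scene'); go((.4165,-.3445),.023,5.2)
E
```

```text
time_s: 3.15
tool_pos: [0.4168, -0.3451, 0.1214]
tool_rot: [0.999, 0.045, 0.0, 0.0]
wrist_force: [-0.0, -0.1, 0.6]
grip_width: 0.806
finger_force: 0.0
5.174576615079277
column scene 0.74 558 c [ 0.5041 -0.3384] [ 0.5087 -0.3385] size [0.2199 0.0412] yaw 4.5342493 pca 5.212102520582216
column scene [ 0.4832 -0.34   -0.0016] 0.61
column_mid scene [ 0.4897 -0.3399  0.0175] 0.64
shift [-0.0002 -0.0002  0.0977] turn z 0.0011051946636726484
```

View pics/s1.png

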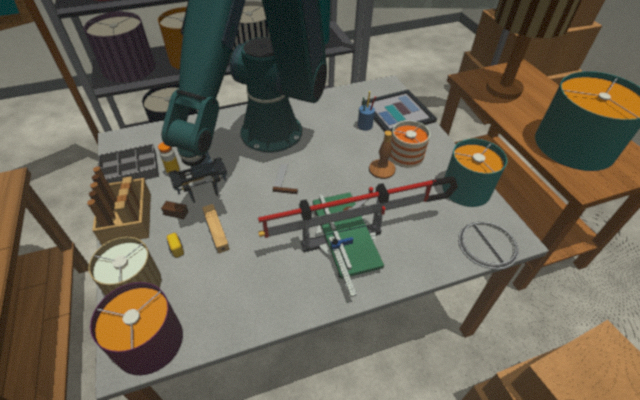

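The gripper at about (203,180) stands over the column's near end at (208,208), so I'll lower and grip.

```bash
python3 -m creep '0 0 0.05 0 0 0 0.6;0 0 0.098 0 0 0 0.6;0 0 0.098 0 0 0 0.6;0 0 0.098 0 0 0 0.6;0 0 0.098 0 0 0 -1;0 0 0.098 0 0 0 -1;0 0 0.098 0 0 0 -1;0 0 0.098 0 0 0 -1;0 0 0.098 0 0 0 -1;0 0 0.098 0 0 0 -1;0 0 0.098 0 0 0 -1' 40
python3 - <<'E'
from h import *
rect('column','top',.042);rect('column','scene',.042)
E
```

```text
time_s: 4.55
tool_pos: [0.4168, -0.3444, 0.0229]
tool_rot: [0.999, 0.046, 0.0, 0.0]
wrist_force: [-3.2, 3.0, 13.1]
grip_width: 0.457
finger_force: 40.0
column top 0.73 431 c [ 0.5231 -0.3305] [ 0.5265 -0.3292] size [0.1312 0.0508] yaw 3.4834638 pca 1.3237717422118185
column scene 0.69 629 c [ 0.5028 -0.3404] [ 0.5089 -0.3395] size [0.2261 0.0469] yaw 6.3692255 pca 5.646745656486674
```

```bash
python3 -m creep '0 0 -0.04 0 0 0 -1;0 0 -0.08 0 0 0 -1;0 0 -0.11 0 0 0 -1;0 0 -0.11 0 0 0 -1'
python3 - <<'E'
from h import *
go(sw(-.244,.006),.12,-2.95); print(sw(-.244,.006))
rect('column','top',.042+.108);rect('column','scene',.042+.108)
E
```

```text
time_s: 5.15
tool_pos: [0.4181, -0.3455, 0.1358]
tool_rot: [0.999, 0.046, 0.002, 0.002]
wrist_force: [0.3, -0.3, -2.9]
grip_width: 0.458
finger_force: 40.0
shift [ 0.0457 -0.4395  0.0141] turn z 8.176254843531844
[0.4236 0.0962]
column top 0.85 474 c [ 0.525  -0.3323] [ 0.5277 -0.3308] size [0.1299 0.0495] yaw 5.308437 pca 1.6757940734507302
column scene 0.7 712 c [ 0.5034 -0.3396] [ 0.5096 -0.3386] size [0.2348 0.0467] yaw 4.9218435 pca 4.805748719096709
```

```bash
python3 -m creep '0.005 -0.05 0 0 0 1 -1;0.01 -0.1 0 0 0 2 -1;0.015 -0.15 0 0 0 3 -1;0.02 -0.2 0 0 0 4 -1;0.025 -0.25 0 0 0 5 -1;0.03 -0.3 0 0 0 6 -1;0.035 -0.35 0 0 0 7 -1;0.041 -0.4 0 0 0 8.2 -1;0.046 -0.44 0 0 0 8.2 -1;0.046 -0.44 0 0 0 8.2 -1;0.046 -0.44 0 0 0 8.2 -1;0.046 -0.44 0 0 0 8.2 -1;0.046 -0.44 0 0 0 8.2 -1'
python3 - <<'E'
from h import *
s=manip.read_state(); print(yaw(s['tool_rot']),ws(s['tool_pos']))
rect('column','top',.042+.11);rect('column','scene',.042+.11); sp('stop_face','scene');sp('saw','scene')
pic('scene','s2'); t=cv2.imread('pics/s2.png')[110:310,200:460]; cv2.imwrite('pics/s2c.png',cv2.resize(t,None,fx=3,fy=3,interpolation=2))
go(sw(-.244,.006),.079,-2.95)
E
```

```text
time_s: 6.65
tool_pos: [0.4219, 0.0972, 0.1315]
tool_rot: [1.0, -0.027, -0.001, 0.0]
wrist_force: [0.3, 0.4, -2.4]
grip_width: 0.457
finger_force: 40.0
-3.0767435265391065 [-0.2457  0.0068]
column top 0.72 388 c [0.5364 0.0902] [0.5385 0.0911] size [0.042  0.1121] yaw -1.2127964 pca -4.321286899004731
column scene 0.76 634 c [0.5028 0.0826] [0.5138 0.0839] size [0.0577 0.2187] yaw -4.0985394 pca -6.5826178343132185
stop_face scene [0.7213 0.0746 0.0459] 0.44
stop_face scene [ 0.3546 -0.463  -0.0018] 0.23
saw scene [ 0.6621  0.0816 -0.0003] 0.88
shift [0.0014 0.0017 0.053 ] turn z -0.05990973184497417
```

View pics/s2c.png

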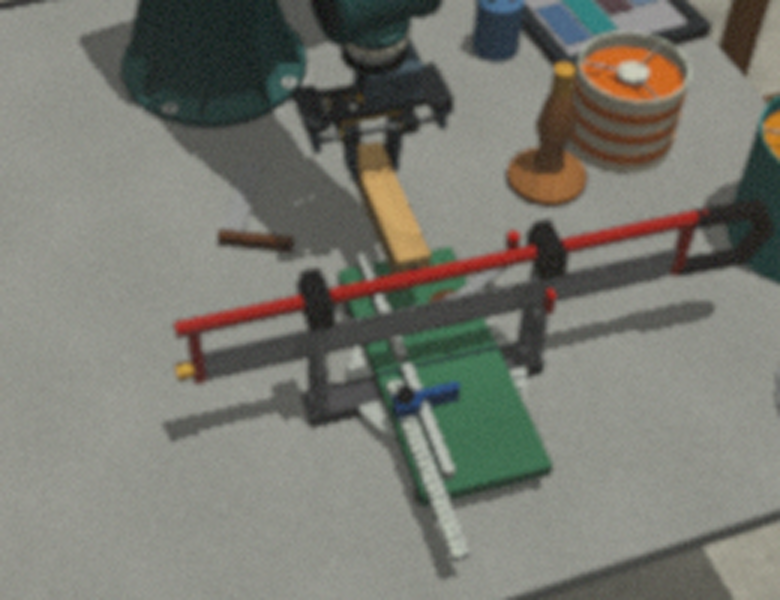

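The column at (395,205) is aligned with the bed, and its leading end is short of the cam and blade. The fence is at (365,265), to its left in this view. I'll lower it to just above the bed, offset from the fence.

```bash
python3 -m creep '0.001 0.001 0.02 0 0 0 -1;0.001 0.001 0.035 0 0 0 -1;0.001 0.001 0.045 0 0 0 -1;0.001 0.001 0.0525 0 0 0 -1;0.001 0.001 0.0525 0 0 0 -1;0.001 0.001 0.0525 0 0 0 -1'
python3 -c "
from h import *
s=manip.read_state(); print(yaw(s['tool_rot']),ws(s['tool_pos']),s['torque'])"
```

```text
time_s: 7.6
tool_pos: [0.4234, 0.0972, 0.0797]
tool_rot: [1.0, -0.026, 0.0, -0.0]
wrist_force: [0.4, -0.4, -3.0]
grip_width: 0.46
finger_force: 40.0
-2.97647199215897 [-0.2443  0.007 ] [0.0218 0.1667 0.012 ]
```

```bash
python3 -m creep '0 0.002 0 0 0 0 -1;0 0.004 0 0 0 0 -1;0 0.005 0 0 0 0 -1;0 0.005 0 0 0 0 -1'; python3 -m creep '0 0.001 0 0 0 0 -1;0 0.001 0 0 0 0 -1;0 0.001 0 0 0 0 -1';python3 -m creep '0 0.001 0 0 0 0 -1;0 0.001 0 0 0 0 -1;0 0.001 0 0 0 0 -1'
```

```text
time_s: 8.0
tool_pos: [0.423, 0.0921, 0.0796]
tool_rot: [1.0, -0.026, 0.0, -0.0]
wrist_force: [-0.0, 0.3, -2.6]
grip_width: 0.459
finger_force: 40.0
time_s: 8.3
tool_pos: [0.4229, 0.0913, 0.0795]
tool_rot: [1.0, -0.026, 0.0, -0.0]
wrist_force: [-1.0, 4.2, -1.7]
grip_width: 0.458
finger_force: 40.0
time_s: 8.6
tool_pos: [0.4228, 0.0908, 0.0795]
tool_rot: [1.0, -0.026, 0.0, -0.0]
wrist_force: [-3.4, 12.7, -0.2]
grip_width: 0.459
finger_force: 40.1
```

```bash
python3 -m creep '0 -0.0025 0 0 0 0 -1;0 -0.0025 0 0 0 0 -1;0.015 -0.0025 0.002 0 0 0 -1;0.03 -0.0025 0.0045 0 0 0 -1;0.04 -0.0025 0.0045 0 0 0 -1;0.04 -0.0025 0.0045 0 0 0 -1;0.04 -0.0025 0.0045 0 0 0 -1'
python3 -c "
from h import *
s=manip.read_state(); print(yaw(s['tool_rot']),ws(s['tool_pos']),s['torque'])"
```

```text
time_s: 9.3
tool_pos: [0.463, 0.0905, 0.0747]
tool_rot: [1.0, -0.026, -0.0, 0.0]
wrist_force: [-0.3, -0.4, -2.1]
grip_width: 0.458
finger_force: 40.0
-2.999947752976753 [-0.2044  0.0023] [ 0.0167 -0.0003  0.0048]
```

```bash
python3 -m creep '0.01 0 0 0 0 0 -1;0.02 0 0 0 0 0 -1;0.03 0 0 0 0 0 -1;0.03 0 0 0 0 0 -1;0.03 0 0 0 0 0 -1'; python3 -m creep '0.01 0 0 0 0 0 -1;0.02 0 0 0 0 0 -1;0.03 0 0 0 0 0 -1;0.04 0 0 0 0 0 -1;0.04 0 0 0 0 0 -1;0.04 0 0 0 0 0 -1'
python3 -c "
from h import *
s=manip.read_state(); print(yaw(s['tool_rot']),ws(s['tool_pos']),s['torque'])"
```

```text
time_s: 9.8
tool_pos: [0.4929, 0.089, 0.0748]
tool_rot: [1.0, -0.026, -0.0, 0.0]
wrist_force: [-0.4, 1.5, -2.8]
grip_width: 0.459
finger_force: 40.0
time_s: 10.4
tool_pos: [0.5328, 0.0869, 0.0748]
tool_rot: [1.0, -0.026, -0.0, 0.0]
wrist_force: [0.3, 0.2, -2.2]
grip_width: 0.459
finger_force: 40.0
-2.986907279548324 [-0.1345  0.0023] [-0.0543  0.0248  0.0089]
```

```bash
python3 -m creep '0.003 0 0.001 0 0 0 -1;0.006 0 0.0015 0 0 0 -1;0.01 0 0.0015 0 0 0 -1;0.01 0 0.0015 0 0 0 -1;0.01 0 0.0015 0 0 0 -1'; python3 -m creep '0.002 0 0 0 0 0 -1;0.004 0 0 0 0 0 -1;0.004 0 0 0 0 0 -1;0.004 0 0 0 0 0 -1'; python3 -m creep '0.002 0 0 0 0 0 -1;0.002 0 0 0 0 0 -1;0.002 0 0 0 0 0 -1'
```

```text
time_s: 10.9
tool_pos: [0.5434, 0.0865, 0.0736]
tool_rot: [1.0, -0.026, 0.001, -0.0]
wrist_force: [1.7, 0.3, 0.0]
grip_width: 0.453
finger_force: 40.0
time_s: 11.3
tool_pos: [0.547, 0.0863, 0.0735]
tool_rot: [1.0, -0.026, 0.0, -0.0]
wrist_force: [-1.0, -0.1, 1.4]
grip_width: 0.457
finger_force: 40.0
time_s: 11.6
tool_pos: [0.5489, 0.0862, 0.0734]
tool_rot: [1.0, -0.026, 0.0, -0.0]
wrist_force: [-0.8, -0.2, 1.9]
grip_width: 0.457
finger_force: 40.0
```

```bash
for i in 1; do python3 -m creep '0.002 0 0 0 0 0 -1;0.002 0 0 0 0 0 -1;0.002 0 0 0 0 0 -1'; done; python3 -m creep '0.0015 0 0 0 0 0 -1;0.0015 0 0 0 0 0 -1;0.0015 0 0 0 0 0 -1'; python3 -m creep '0.0015 0 0 0 0 0 -1;0.0015 0 0 0 0 0 -1;0.0015 0 0 0 0 0 -1'
```

```text
time_s: 11.9
tool_pos: [0.551, 0.0861, 0.0735]
tool_rot: [1.0, -0.026, 0.0, -0.0]
wrist_force: [-0.7, 0.1, 1.4]
grip_width: 0.461
finger_force: 40.0
time_s: 12.2
tool_pos: [0.5521, 0.086, 0.0733]
tool_rot: [1.0, -0.026, -0.0, 0.0]
wrist_force: [-4.2, 1.3, 1.3]
grip_width: 0.458
finger_force: 40.0
time_s: 12.5
tool_pos: [0.5521, 0.0859, 0.0729]
tool_rot: [1.0, -0.026, -0.002, 0.0]
wrist_force: [-9.5, 1.4, 5.9]
grip_width: 0.458
finger_force: 40.0
```

Contact with the stop. I'll open, retract and check the placement.

```bash
python3 -m creep '-0.0005 0.001 0 0 0 0 -1;-0.0005 0.001 0 0 0 0 -1;-0.0005 0.001 0 0 0 0 -1;-0.0005 0.001 0 0 0 0 0.4;-0.0005 0.001 0 0 0 0 0.4;-0.0005 0.001 0 0 0 0 0.4;-0.0005 0.001 0 0 0 0 0.4;-0.0005 0.001 -0.03 0 0 0 0.4;-0.0005 0.001 -0.07 0 0 0 0.4;-0.04 0.001 -0.1 0 0 0 0.4;-0.08 0.001 -0.1 0 0 0 0.4;-0.08 0.001 -0.1 0 0 0 0.4;-0.08 0.001 -0.1 0 0 0 0.4'
python3 - <<'E'
from h import *
s=manip.read_state(); print(yaw(s['tool_rot']),ws(s['tool_pos']))
for c in ('scene','top'):
    for t in ('column_mid','stop_face','clamp_knob','clamp_pivot'): sp(t,c)
rect('column','top',.092)
pic('scene','s3'); t=cv2.imread('pics/s3.png')[110:310,200:460]; cv2.imwrite('pics/s3c.png',cv2.resize(t,None,fx=3,fy=3,interpolation=2))
E
```

```text
time_s: 13.8
tool_pos: [0.4738, 0.0891, 0.1739]
tool_rot: [1.0, -0.026, 0.001, -0.0]
wrist_force: [1.2, -0.7, -0.6]
grip_width: 0.696
finger_force: 0.0
-2.9613707074892424 [-0.1935  0.0015]
column_mid scene [0.4953 0.0926 0.125 ] 0.58
column_mid scene [0.493  0.0906 0.105 ] 0.38
stop_face scene [0.7205 0.0765 0.045 ] 0.74
clamp_knob scene [0.6668 0.0794 0.0003] 0.75
clamp_knob scene [0.562  0.2283 0.0944] 0.45
clamp_pivot scene [0.6094 0.132  0.0482] 0.54
column_mid top [0.4934 0.0924 0.1284] 0.66
stop_face top [0.3464 0.5068 0.0006] 0.59
stop_face top [0.7231 0.0742 0.0557] 0.43
clamp_knob top [0.4914 0.0934 0.1284] 0.66
clamp_knob top [0.5653 0.2283 0.0955] 0.46
clamp_pivot top [0.6158 0.1332 0.0508] 0.72
clamp_pivot top [ 0.665   0.0788 -0.0002] 0.16
column top 0.82 477 c [0.6358 0.0811] [0.6273 0.0817] size [0.0433 0.1765] yaw -2.9506295 pca -2.3874663309060598
```

View pics/s3c.png

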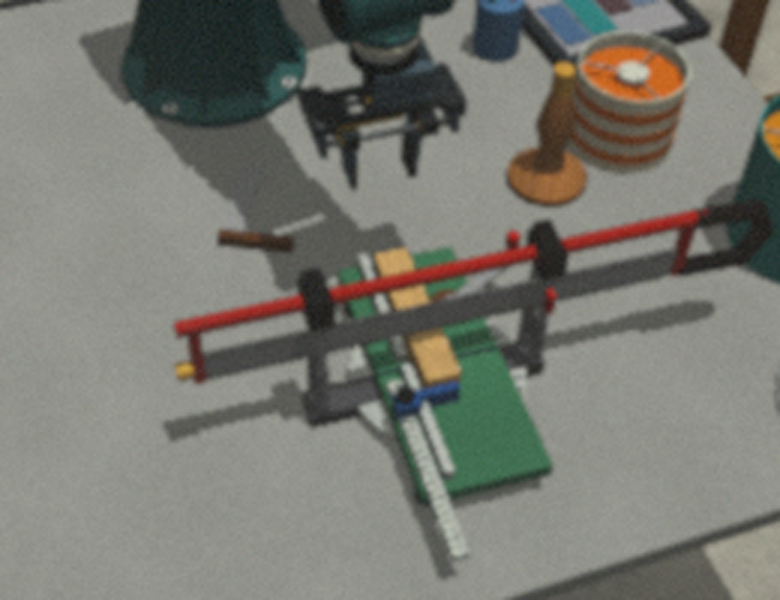

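The column lies along the fence at (415,315), with its end at the blue stop (435,385). The lever is open, with its knob at (513,238). I plan to hold the knob between the fingers, closing along saw y, and carry it round the arc.

Run:
```python
from h import *
sp('turned_base','top'); sp('turned_base','scene')
go((.563,.2286),.15,-2.95)
```

```text
turned_base top [0.3876 0.3719 0.001 ] 0.84
turned_base scene [ 0.3906  0.3697 -0.0016] 0.72
shift [ 0.0818 -0.144   0.0234] turn z -0.026818710883369956
```

Base is well clear. Go over the knob, then down to z = 0.088.

```bash
python3 -m creep '0.028 -0.048 0 0 0 0 0.4;0.056 -0.096 0 0 0 0 0.4;0.082 -0.144 0 0 0 0 0.4;0.082 -0.144 0 0 0 0 0.4;0.082 -0.144 0.04 0 0 0 0.4;0.082 -0.144 0.065 0 0 0 0.4;0.082 -0.144 0.086 0 0 0 0.4;0.082 -0.144 0.086 0 0 0 0.4;0.082 -0.144 0.086 0 0 0 0.4'
python3 -m creep '0 0 0 0 0 0 -1;0 0 0 0 0 0 -1;0 0 0 0 0 0 -1;0 0 0 0 0 0 -1;0 0 0 0 0 0 -1;0 0 0 0 0 0 -1' 20
python3 - <<'E'
from h import *
s=manip.read_state(); p=s['tool_pos']; pv=sw(-.06,.05); d=p[:2]-pv
print(ws(p),np.linalg.norm(d),np.degrees(np.arctan2(d[1],d[0]))+2.95-115)
sp('clamp_knob','scene'); sp('clamp_knob','top')
E
```

```text
time_s: 15.35
tool_pos: [0.5632, 0.2284, 0.0878]
tool_rot: [1.0, -0.026, -0.0, 0.0]
wrist_force: [0.2, -0.4, 1.2]
grip_width: 0.699
finger_force: 0.0
time_s: 15.95
tool_pos: [0.5631, 0.2289, 0.0876]
tool_rot: [1.0, -0.026, -0.0, -0.0]
wrist_force: [-10.0, 23.9, 4.0]
grip_width: 0.207
finger_force: 12.0
[-0.1115  0.1457] 0.10865312016472234 3.291533717776872
clamp_knob scene [0.5633 0.2292 0.0981] 0.4
clamp_knob top [0.562  0.2303 0.0949] 0.47
clamp_knob top [ 0.6663  0.078  -0.0002] 0.16
```

```bash
python3 - <<'E'
from h import *
p=ws(manip.read_state()['tool_pos'])
for th in (119,122,126,130,135,140,145,150,155,160,164,168,171):
    a=np.radians(th); q=np.array([-.06,.0514])+.11*np.array([np.cos(a),np.sin(a)])-p
    print(th,round((a-np.radians(115)),2),q[0].round(4),(-q[1]).round(4))
E
python3 -m creep '0 -0.0015 0 0 0 0 -1;0 -0.0015 0 0 0 0 -1'
```

```text
119 0.07 -0.0015 -0.0012
122 0.12 -0.0064 0.0018
126 0.19 -0.0128 0.0061
130 0.26 -0.0188 0.0108
135 0.35 -0.0259 0.0173
140 0.44 -0.0324 0.0243
145 0.52 -0.0382 0.0319
150 0.61 -0.0434 0.04
155 0.7 -0.0478 0.0486
160 0.79 -0.0515 0.0574
164 0.86 -0.0539 0.0647
168 0.93 -0.0557 0.0722
171 0.98 -0.0568 0.0778
time_s: 16.25
tool_pos: [0.5634, 0.2302, 0.0875]
tool_rot: [1.0, -0.026, 0.0, 0.0]
wrist_force: [-0.5, 0.3, 1.4]
grip_width: 0.191
finger_force: 20.0
```

```bash
python3 -m creep '-0.0015 0 0 0 0 0 -1;-0.0064 0.0033 0 0 0 0 -1;-0.0128 0.0076 0 0 0 0 -1;-0.0188 0.0123 0 0 0 0 -1;-0.0259 0.0188 0 0 0 0 -1;-0.0324 0.0258 0 0 0 0 -1;-0.0382 0.0334 0 0 0 0 -1;-0.0434 0.0415 0 0 0 0 -1;-0.0478 0.0501 0 0 0 0 -1;-0.0478 0.0501 0 0 0 0 -1;-0.0478 0.0501 0 0 0 0 -1' 30
python3 - <<'E'
from h import *
p=ws(manip.read_state()['tool_pos']); d=p-[-.06,.0514]; print(p,np.linalg.norm(d),np.arctan2(d[1],d[0])-np.radians(115))
for th in (160,164,168,171,174):
    a=np.radians(th); q=np.array([-.06,.0514])+.11*np.array([np.cos(a),np.sin(a)])-p
    print(th,round((a-np.radians(115)),2),q[0].round(4),(-q[1]).round(4))
E
```

```text
time_s: 17.35
tool_pos: [0.511, 0.1824, 0.0873]
tool_rot: [1.0, -0.026, -0.002, 0.0]
wrist_force: [-9.8, 6.4, 7.5]
grip_width: 0.184
finger_force: 30.0
[-0.1612  0.0966] 0.11081007581013327 0.7145971893882677
160 0.79 -0.0022 0.0075
164 0.86 -0.0046 0.0149
168 0.93 -0.0064 0.0223
171 0.98 -0.0075 0.028
174 1.03 -0.0082 0.0337
```

```bash
python3 -m creep '-0.003 0.0075 0 0 0 0 -1;-0.0056 0.0149 0 0 0 0 -1;-0.0056 0.0149 0 0 0 0 -1;-0.0074 0.0223 0 0 0 0 -1;-0.0074 0.0223 0 0 0 0 -1;-0.0085 0.028 0 0 0 0 -1;-0.0085 0.028 0 0 0 0 -1;-0.0085 0.028 0 0 0 0 -1' 40
python3 - <<'E'
from h import *
p=ws(manip.read_state()['tool_pos']); d=p-[-.061,.0514]; print(p,np.linalg.norm(d),np.arctan2(d[1],d[0])-np.radians(115))
for c in ('scene','top'):
    for t in ('clamp_knob','clamp_pivot','column_mid'): sp(t,c)
E
```

```text
time_s: 18.15
tool_pos: [0.5006, 0.1554, 0.0872]
tool_rot: [1.0, -0.026, -0.002, -0.0]
wrist_force: [-13.2, 11.6, 9.9]
grip_width: 0.177
finger_force: 40.0
[-0.1702  0.069 ] 0.11059499815667315 0.9744224349826869
clamp_knob scene [0.5633 0.2292 0.0981] 0.4
clamp_pivot scene [0.6107 0.1356 0.0472] 0.55
column_mid scene [0.6285 0.0818 0.0645] 0.69
column_mid scene [0.5632 0.2293 0.0965] 0.61
clamp_knob top [0.562  0.2303 0.0949] 0.47
clamp_knob top [ 0.6663  0.078  -0.0002] 0.16
clamp_pivot top [0.612  0.1345 0.0501] 0.82
column_mid top [0.6197 0.0801 0.0724] 0.79
```

```bash
python3 -m creep '0 0 0 0 0 0 -0.15;0 0 0 0 0 0 -0.15;0 0 0 0 0 0 -0.15;0 0 0 0 0 0 -0.15;0 0 -0.03 0 0 0 -0.15;0 0 -0.08 0 0 0 -0.15;-0.03 0 -0.12 0 0 0 -0.15;-0.06 0 -0.12 0 0 0 -0.15;-0.06 -0.02 -0.12 0 0 0 -0.15;-0.06 -0.02 -0.12 0 0 0 -0.15'
python3 - <<'E'
from h import *
pic('scene','s4'); pic('top','t4')
for c in ('scene','top'):
    for t in ('clamp_knob','column_mid','stop_face'): sp(t,c)
rect('column','top',.092)
t=cv2.imread('pics/s4.png')[150:290,270:450]; cv2.imwrite('pics/s4c.png',cv2.resize(t,None,fx=4,fy=4,interpolation=2))
E
```

```text
time_s: 19.45
tool_pos: [0.444, 0.1791, 0.2081]
tool_rot: [1.0, -0.025, 0.001, -0.0]
wrist_force: [-0.0, 1.1, 0.0]
grip_width: 0.427
finger_force: 0.0
clamp_knob scene [0.5055 0.1535 0.0985] 0.7
column_mid scene [0.628  0.0767 0.0682] 0.9
column_mid scene [ 0.6679  0.081  -0.0037] 0.64
clamp_knob top [0.504  0.1533 0.0957] 0.77
clamp_knob top [0.6239 0.0792 0.074 ] 0.52
column_mid top [0.6242 0.0756 0.0724] 0.97
column_mid top [0.6252 0.0757 0.051 ] 0.38
stop_face top [0.7231 0.0738 0.0538] 0.57
column top 0.57 552 c [0.6231 0.0809] [0.6122 0.0818] size [0.0423 0.2018] yaw -3.349662 pca -2.531917544366056
```

View pics/s4c.png

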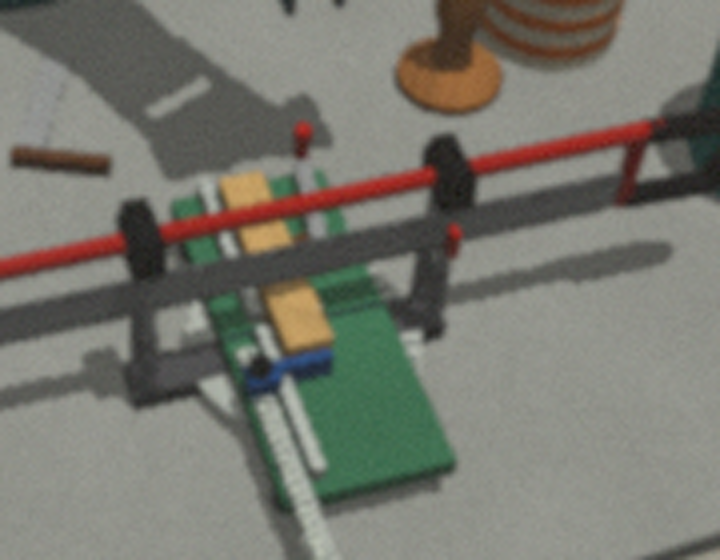

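The column is tight along the fence, its end is at the blue stop (300,360), and the knob (303,135) has swung back beside it. The lever is at about 0.98 rad and the robot is clear, so I'm handing in.

```bash
python3 -c "
from bench import manip
print(manip.finish_job())"
```

```text
the job is handed in; nothing more can be done
None
```

The column lies on the saw bed with its end against the length stop, clamped to the fence with the lever at about 0.98 rad. The robot is clear, and I handed the job in at about 19.5 s; no verdict was returned.

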